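# Tug-test the dish carrier, then turn it upside down

## Task

The culture dish has to be left upside down for incubation. First give the blue carrier a gentle straight tug upward by its handle (a pull of about 10 N, kept up for half a second) to feel whether the orange latch holds it; if it comes up, do not lift it out but set it straight back down, push the orange thumb piece all the way home (towards the robot's left) and tug again until you have felt it hold. Then swing the cradle over by its black bar until it is fully upside down with the carrier still in it, let go, and leave the things around it alone.

Things in the scene. Friction and masses are not known exactly. Their poses are not given: they have to be found in the camera images.
- stand: Fixed stand: grey base 150 (x) x 230 (y) x 8 mm with a 12 mm thick, 117 mm high post each side (y = +-98 mm). Origin under the base's centre, on the desk; z up; -x side faces the robot, +y is the robot's left. The white cradle turns between the posts about a level axis along the stand's y, 105 mm above the origin.
- cradle (a joint): Angle of the white cradle: 0 = level, upright (start), pi = fully upside down, against its stop. As it grows the black bar rises on the robot's side, passes over the top and comes down on the far side. Stiff bearing (about 0.25 N m) that stays where it is left.
- cradle_seat (a point): Centre of the tray floor of the cradle, where the carrier's underside sits; 8 mm below the turning axis when upright. z out of the tray's open side, x and y as the stand's when upright. Flared walls 20 mm high guide the carrier straight down into it; only the latch keeps it from coming out.
- turn_bar (a point): Centre of the cradle's black turning bar: round, 13 mm thick, 50 mm long along the stand's y, ends on steel arms at y = +-34 mm. At the start 102 mm before the axis and level with it, so it moves on a 102 mm circle about the axis. 29 mm of free room between the bar and the orange latch rail beside it.
- carrier_grip (a point): Centre of the carrier's blue handle grip, 14 (x) x 56 (y) x 14 mm, 27 mm above the dish lid. Loose blue plate 94 x 110 x 5 mm with a closed brown-agar dish fixed on it, 0.27 kg give or take a third. Grip is 48 mm above the carrier's underside; z is its up. If the latch holds, it rises about 3 mm and stops hard; else it lifts straight out.
- latch_home (a point): Fixed point on the cradle: middle of the orange thumb piece (10 x 10 mm, 24 mm tall, top 12 mm above this point) when fully home. It starts 0 to 16 mm short of here on the stand's -y side and slides to +y (robot's left) to a stop; friction about 2 N, stays where left. Its two hooks go over steel tabs on the carrier and catch only from about half the travel on.
- timer_mid (a point): Bystander: white bench timer 60 x 64 x 19 mm, its middle.
- oil_bottle_mid (a point): Bystander: small brown bottle with black cap, 27 mm wide, 66 mm high, its middle.
- dish_pink_mid (a point): Bystander: culture dish with pink agar, 91 mm wide, 15 mm high, its middle.
- vial_mid (a point): Bystander: small white vial with blue cap, 25 mm wide, 62 mm high, its middle.

How it is judged:
On the way:
1. with the cradle still upright, the gripped carrier is tugged up against its latch hooks (at least 3 N on the front or the rear hook) and the latch holds it (it rises less than 8 mm) (value of joint cradle below 0.15 rad and z of carrier_grip in the frame of cradle_seat between 0.0492 and 0.056 m and contact force between the fingers and carrier above 1 N and (contact force between carrier and latch_c1 above 3 N or contact force between carrier and latch_c3 above 3 N)), for 0.2 s.
At the end, for the whole second after the job is handed in: The cradle is upside down (within 0.17 rad of its stop) and at rest, and the carrier hangs latched in it, upside down, within 8 mm of its seat (value of joint cradle above 2.97 rad and angle between carrier_grip's own z axis and vertical above 2.9 rad and z of carrier_grip in the frame of cradle_seat between 0.044 and 0.056 m and x of carrier_grip in the frame of cradle_seat between -0.012 and 0.012 m and y of carrier_grip in the frame of cradle_seat between -0.012 and 0.012 m and velocity of joint cradle between -0.05 and 0.05 rad/s); the robot touches nothing.
It fails at once if the carrier is lifted or falls more than 35 mm out of its seat (z of carrier_grip in the frame of cradle_seat above 0.083 m).
It fails at once if with the cradle still upright, the carrier is tugged or pressed with more than 40 N (value of joint cradle below 0.15 rad and contact force between carrier and stand above 40 N).
It fails at once if the timer, bottle, pink dish or vial is moved more than 20 mm or tipped (distance of any of timer_mid, oil_bottle_mid, dish_pink_mid, vial_mid from where it was at the start of the episode above 0.02 m or angle between any of timer_mid, oil_bottle_mid, dish_pink_mid, vial_mid's own z axis and vertical above 0.5 rad).
It also fails if it takes over 72 s, if anything falls off the work surface, if the arm or the gripper's body presses on something with over 40 N, if the wrist force passes 120 N, or if a joint passes its speed limit or range.

## Robot

A 6-joint arm with a two-finger parallel gripper is mounted at the origin on a cart in front of the work surface, level with it; the furniture and walls round the work are solid. World frame = base frame: x ahead of the robot, y to its left, z up, the work surface at z = 0. Lengths are in m, angles in rad, forces in N, time in s.
With the tool pointing down it reaches from about 0.225 to 0.875 m from the base axis. Payload 3.4 kg.
Tool frame: the origin (TCP) lies midway between the tips of the shut fingers; the grasp point (between the pads) lies 19 mm behind it (manip.tcp_to_grasp is the distance from the TCP to the grasp point, in m); x points along the fingers, y is the direction in which the jaws open and shut, and the axes are right-handed (so a half turn about x gives the same grasp; the last joint's range is limited). The gripper opens to 85 mm and grips with 20 to 120 N. Pads are 22 mm wide; open, the fingers measure 114 mm over their backs; the gripper's body (76 mm by 85 mm) begins 54 mm behind the grasp point. The pads swing forward as they close: fully open they stand 13 mm farther back than shut.
Start: joints at [0.993, 0.276, 1.505, -0, 1.361, -0.121], TCP at [0.254, 0.516, 0.231] pointing down, gripper open.
Joint ranges: [-2.89, 2.89], [-0.75, 2.08], [0.22, 2.7], [-1.18, 4.32], [0.11, 2.71], [-2.7, 2.7]. Speed limits (rad/s): [2.57, 2.57, 3.14, 3.14, 3.14, 3.14].

## Interface

Orientations are given as a unit quaternion [w, x, y, z].
In Python, from rig import readout, eyes, job, manip gives the robot as it stands. The module is installed in compiled form; this text tells all that it offers.
- The arm moves only by the tool carry_out, never from a script. Its argument "deltas" is one flat list of numbers, 7 for each row, row after row: the shift along the tool's x, y, z scaled (see below), then the turn, a rotation vector about the tool's x, y, z scaled (see below), then the opening, from -1 (shut) to 1 (fully open). In form: [dx, dy, dz, ax, ay, az, grip, dx, dy, dz, ax, ay, az, grip, ...]. A call has 1 to 10 rows; each row shifts and turns the commanded pose from where the row before left it, along the tool's axes as they then stand; what a row does not reach is not made up. The controller multiplies each number of a shift by 60 mm and each number of a turn by 4 degrees. A row lasts 1/8 s, in which the tool goes at most 62.5 mm and 10.7 degrees, less where a joint would pass 70% of its speed; a pose out of reach is approached as far as the arm can. A call with a number of a shift or a turn outside -1 to 1 is refused whole. A call with a gripper value outside its range is refused whole. The fingers move at their own pace and stop on an object; "newtons" is the grip in N (left out, the last holds). Time passes only in rows, so rows that do not move let the fingers close. It gives the time, the measured TCP pose, the force and the opening at its end, in the units of the state.
- readout.get_state(): the state, without advancing time (a new reading comes with each control period).
- eyes.get_image(name): name is "side" or "top" or "wrist"; returns a dict with "color" (420x560x3 uint8, red, green, blue), "z_map" (420x560 float32, m along the optical axis (not along the pixel's ray), 0 where there is no reading), "mtx" (3x3 intrinsics, pixels), "origin" and "orientation" of the camera in the world. Camera axes: x right, y down, z forward; pixel columns grow to the right and rows downward; lengths in m; the calibration is good to about 2 mm. A picture is of the moment at which its call begins.
- job.sign_off(): hands the job in, once; it reports no verdict.
The state is a dict: "clock": time; "qpos": joint angles; "qd": joint speeds; "effort": joint torques, N m; "position": TCP position; "ee_rot": TCP orientation; "contact_force": force on the tool from outside, world axes, zero at the start; "moment": the same for the moment, N m; "width": finger opening in m.
Only numpy, scipy, OpenCV 4.12 (cv2) and the standard library are available. Lean on these libraries where they do the work, as an engineer would, in place of code of your own. Each camera call takes 0.05 s, during which the arm holds its last target.

## Working session

There is one attempt and no reset: what is moved stays moved. The work goes in short steps, Python scripts to look and compute and a tool call to move; the robot and the scene stay as the last step left them, time stands still between calls to the robot, and variables do not carry over. Pictures are saved under pics/ and viewed, and the job is handed in when it is done.

Besides the shell and the picture viewer there is one more tool, called after "Emit:" by a JSON object that holds its "api" and its "payload". carry_out: Moves the arm, as the interface text tells. Its arguments: {"type":"object","properties":{"deltas":{"type":"array"},"newtons":{"type":"number"}},"required":["deltas"]}

```bash
mkdir -p pics; cat > h.py <<'E'
import numpy as np, cv2
from rig import readout, eyes, job, manip
from scipy.spatial.transform import Rotation as R
def q2R(q): return R.from_quat([q[1],q[2],q[3],q[0]]).as_matrix()
def cam(n):
    d=eyes.get_image(n); np.savez('last_%s.npz'%n,**{k:np.array(v) for k,v in d.items()}); return d
def save(d,f): cv2.imwrite('pics/'+f,cv2.cvtColor(d['color'],cv2.COLOR_RGB2BGR))
def Rc(d):
    o=np.array(d['orientation']); return o if o.shape==(3,3) else q2R(o)
def pts(d):
    z=np.array(d['z_map']);K=np.array(d['mtx']);v,u=np.mgrid[:z.shape[0],:z.shape[1]]
    P=np.stack([(u-K[0,2])/K[0,0]*z,(v-K[1,2])/K[1,1]*z,z],-1)
    return P@Rc(d).T+np.array(d['origin'])
E
python3 - <<'E'
from h import *
for n in ['top','side','wrist']:
    d=cam(n); save(d,n+'0.png'); print(n,d['origin'],d['orientation'],d['mtx'])
print(readout.get_state(), manip.tcp_to_grasp)
E
```

```text
top [ 0.44348697 -0.09452621  1.34199616] [-0.03922323  0.71066262 -0.7020031   0.02473512] [[488.02759547   0.         280.88372574]
 [  0.         488.02759547 218.63123169]
 [  0.           0.           1.        ]]
side [ 0.16344854 -0.79803393  0.70066789] [-0.44805544  0.85727087 -0.22320973  0.12045908] [[474.98352101   0.         285.22704947]
 [  0.         474.98352101 207.9463846 ]
 [  0.           0.           1.        ]]
wrist [0.17843706 0.55331526 0.37212514] [0.14046369 0.83710847 0.52151263 0.08685587] [[367.7174888    0.         276.61164165]
 [  0.         367.7174888  207.72909511]
 [  0.           0.           1.        ]]
{'clock': 0.15, 'qpos': array([ 9.92968008e-01,  2.76465772e-01,  1.50582328e+00, -8.42585167e-06,
        1.36070378e+00, -1.21014765e-01]), 'qd': array([-0.00162397, -0.0015937 , -0.00449462, -0.00037723,  0.00183707,
        0.00141291]), 'effort': array([ 1.24004189e-03, -4.17145014e+01, -2.46032667e+01, -3.55734471e-05,
        7.69273960e-03,  2.27482639e-05]), 'position': array([0.25343046, 0.51570867, 0.23063687]), 'ee_rot': array([ 0.6885753 ,  0.15964057,  0.68890878, -0.16057281]), 'contact_force': array([ 0.42976585, -0.09495697,  0.11335882]), 'moment': array([-0.01687481, -0.01197456,  0.04591073]), 'width': 0.0857977104932914} 0.0187
```

View pics/top0.png

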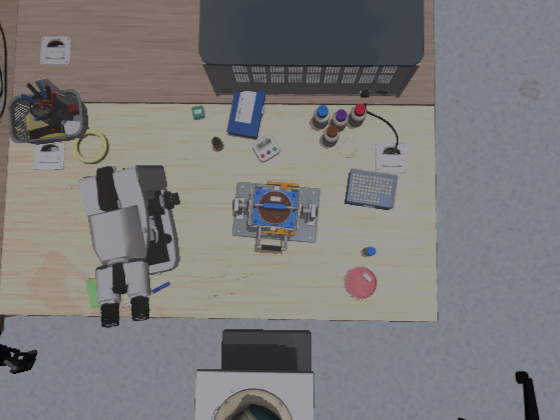

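View pics/side0.png

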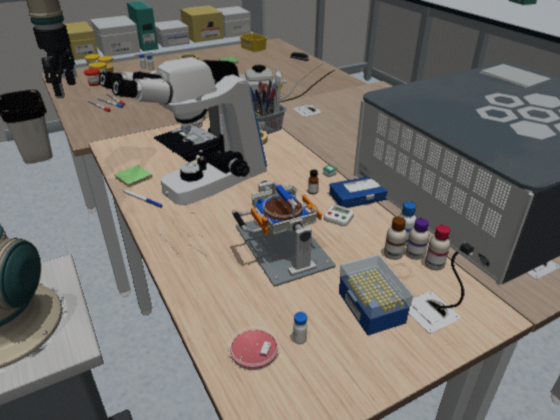

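View pics/wrist0.png

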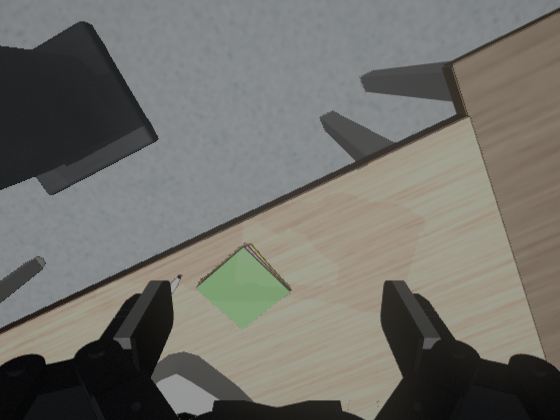

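The top view shows the stand at about (276,212), with its bar at (270,245) on the robot's side. A microscope stands to the left at about (120,230), the vial is at (370,251) and the pink dish at (361,283). Next I'll measure from the colour and depth data.

```bash
python3 - <<'E'
from h import *
for n in ['top','side']:
    d=dict(np.load(f'last_{n}.npz')); P=pts(d)
    c=d['color']; s=c
    u0,v0,u1,v1=(215,165,335,265) if n=='top' else (220,170,345,285)
    crop=cv2.resize(s[v0:v1,u0:u1],None,fx=6 if n=='top' else 6,fy=6,interpolation=cv2.INTER_CUBIC)
    cv2.imwrite(f'pics/{n}crop.png',cv2.cvtColor(crop,cv2.COLOR_RGB2BGR)[:600,:800])
    hsv=cv2.cvtColor(c,cv2.COLOR_RGB2HSV)
    sub=np.zeros(c.shape[:2],bool); sub[v0:v1,u0:u1]=1
    for nm,m in [('orange',(hsv[...,0]>5)&(hsv[...,0]<22)&(hsv[...,1]>190)&(hsv[...,2]>150)),('blue',(hsv[...,0]>100)&(hsv[...,0]<125)&(hsv[...,1]>150))]:
        m=m&sub
        k,lab,st,ce=cv2.connectedComponentsWithStats(m.astype(np.uint8))
        for i in range(1,k):
            if st[i,4]>15:
                q=P[lab==i]; print(n,nm,st[i],ce[i],np.median(q,0).round(3),q.min(0).round(3),q.max(0).round(3))
d=dict(np.load('last_top.npz')); P=pts(d)
print('mic', [ (u,v,P[v,u].round(3)) for u,v in [(120,230),(110,310),(140,305),(110,180),(115,275),(155,260)]])
z=P[...,2]; m=(z>0.1)&(P[...,1]>0.1)&(P[...,0]<0.7)&(P[...,0]>0); q=P[m]; print(q.min(0),q.max(0))
for lo in np.arange(.1,.6,.1):
    b=q[(q[:,2]>lo)&(q[:,2]<lo+.1)]; 
    if len(b): print(lo,b.min(0).round(3),b.max(0).round(3))
E
```

```text
top blue [255 189  13  14  74] [258.68918919 193.75675676] [ 0.622 -0.009  0.102] [ 0.598 -0.032  0.097] [ 0.632 -0.001  0.115]
top blue [286 192  11  14  73] [292.45205479 196.78082192] [ 0.615 -0.099  0.103] [ 0.443 -0.106  0.097] [ 0.625 -0.081  1.342]
top blue [264 203  21   6 105] [274.         205.47619048] [ 0.584 -0.052  0.153] [ 0.577 -0.077  0.147] [ 0.59  -0.027  0.158]
top blue [253 208  16  18 101] [257.43564356 218.83168317] [ 0.552 -0.005  0.102] [ 0.539 -0.036  0.096] [0.582 0.003 0.12 ]
top blue [279 211  16  17  94] [289.91489362 221.30851064] [ 0.547 -0.094  0.102] [ 0.534 -0.102  0.097] [ 0.576 -0.064  0.114]
side orange [304 196   9  12  27] [308.77777778 202.96296296] [ 0.639 -0.072  0.112] [ 0.163 -0.798  0.11 ] [ 0.645 -0.039  0.701]
side orange [252 209  15  13  36] [258.83333333 216.05555556] [ 0.517 -0.065  0.112] [ 0.512 -0.101  0.109] [ 0.524 -0.028  0.134]
side blue [331 182  14  24 250] [338.36  192.368] [0.797 0.043 0.032] [ 0.163 -0.798  0.007] [0.837 0.078 0.701]
side blue [276 186  19  16 131] [283.71755725 193.0610687 ] [ 0.579 -0.054  0.153] [ 0.1
[... 196 characters left out ...]
[303.9        212.33333333] [ 0.615 -0.087  0.105] [ 0.603 -0.102  0.101] [ 0.625 -0.072  0.116]
side blue [270 218  10   6  23] [273.69565217 220.69565217] [ 0.541 -0.084  0.105] [ 0.163 -0.798  0.103] [ 0.553 -0.071  0.701]
mic [(120, 230, array([0.506, 0.258, 0.346])), (110, 310, array([0.343, 0.273, 0.341])), (140, 305, array([0.354, 0.211, 0.343])), (110, 180, array([0.617, 0.298, 0.306])), (115, 275, array([0.414, 0.267, 0.337])), (155, 260, array([0.446, 0.235, 0.16 ]))]
[0.21230353 0.19444906 0.10065612] [0.6910836  0.55477404 0.368211  ]
0.1 [0.434 0.203 0.101] [0.691 0.277 0.199]
0.2 [0.213 0.211 0.201] [0.669 0.555 0.3  ]
0.30000000000000004 [0.212 0.194 0.3  ] [0.649 0.514 0.368]
```

View pics/topcrop.png

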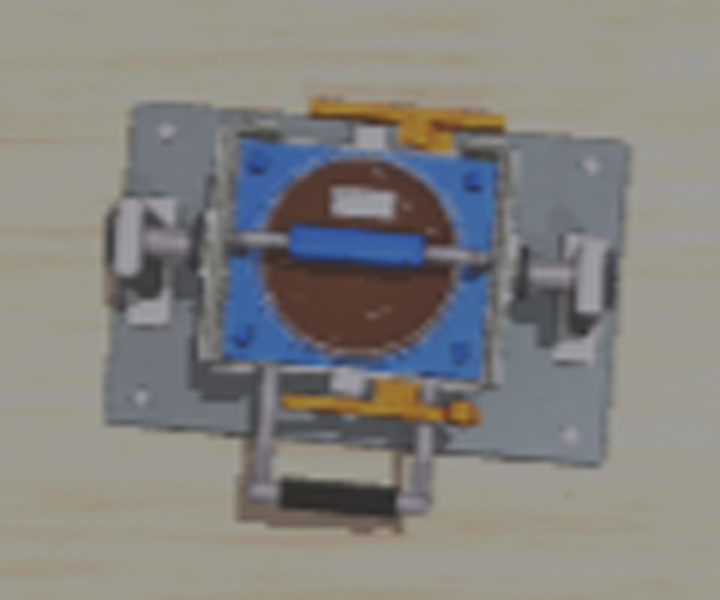

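View pics/sidecrop.png

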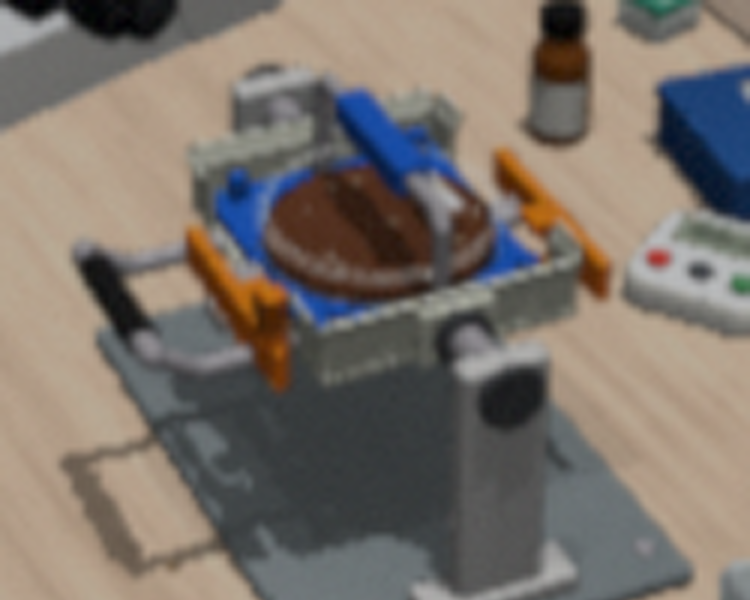

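```bash
cat >> h.py <<'E'
def ray(d,u,v,z):
    K=np.array(d['mtx']); r=Rc(d)@np.array([(u-K[0,2])/K[0,0],(v-K[1,2])/K[1,1],1]); o=np.array(d['origin'])
    return o+r*(z-o[2])/r[2]
E
python3 - <<'E'
from h import *
d=dict(np.load('last_top.npz')); P=pts(d)
f=lambda x,y,z: ray(d,215+(x+.5)/6-.5,165+(y+.5)/6-.5,z)
c=[f(x,y,.008) for x,y in [(135,103),(628,140),(603,465),(107,425)]]
print('corners',np.round(c,4)); print('ctr',np.mean(c,0))
c=np.array(c); e=(c[1]-c[0]+c[2]-c[3]); print('yaw from long', np.arctan2(-e[1],-e[0])+0, np.arctan2(e[0],-e[1])); e=c[1]-c[2]+c[0]-c[3]; print('yaw short',np.arctan2(e[1],e[0]))
a,b=f(128,237,.117),f(592,275,.117); print('posts',a,b,(a+b)/2, np.arctan2((b-a)[0],-(b-a)[1]))
print('grip',f(290,241,.152),f(425,248,.152),f(357,244,.152))
print('bar',f(340,496,.110), 'thumb',f(462,411,.115),f(462,411,.125))
m=np.zeros((420,560),bool);m[228:240,288:298]=1
hsv=cv2.cvtColor(d['color'],cv2.COLOR_RGB2HSV)
mm=m&(hsv[...,0]<24)&(hsv[...,1]>170); v,u=np.nonzero(mm); print([(x,y,*P[y,x].round(3)) for x,y in zip(u,v)][:40])
for n,(u,v,z) in dict(timer=(266,149,.019),bottle=(217,143,.06),vial=(370,251,.06),pink=(361,283,.015)).items(): print(n,ray(d,u,v,z).round(3),P[v,u].round(3))
E
```

```text
corners [[ 0.6655  0.0563  0.008 ]
 [ 0.6506 -0.171   0.008 ]
 [ 0.5012 -0.1606  0.008 ]
 [ 0.5166  0.0659  0.008 ]]
ctr [ 0.58348009 -0.05233684  0.008     ]
yaw from long 1.5038175839883408 -0.06697874280655589
yaw short -0.0672927452123258
posts [0.59018875 0.0457151  0.117     ] [ 0.57621409 -0.15001196  0.117     ] [ 0.58320142 -0.05214843  0.117     ] -0.07127777667585762
grip [ 0.58506311 -0.02480053  0.152     ] [ 0.58277677 -0.08011774  0.152     ] [ 0.58412305 -0.05226723  0.152     ]
bar [ 0.48235622 -0.04516301  0.11      ] thumb [ 0.5184531  -0.09603973  0.115     ] [ 0.51784213 -0.09602739  0.125     ]
[(np.int64(291), np.int64(232), np.float64(0.52), np.float64(-0.095), np.float64(0.13)), (np.int64(288), np.int64(233), np.float64(0.519), np.float64(-0.087), np.float64(0.109)), (np.int64(290), np.int64(233), np.float64(0.518), np.float64(-0.092), np.float64(0.13)), (np.int64(291), np.int64(233), np.float64(0.518), np.float64(-0.095), np.float64(0.13)), (np.int64(292), np.int64(233), np.float64(0.518), np.float64(-0.097), np.float64(0.128)), (np.int64(293), np.int64(233), np.float64(0.518), np.float64(-0.1), np.float64(0.13)), (np.int64(288), np.int64(234), np.float64(0.516), np.float64(-0.087), np.float64(0.113)), (np.int64(290), np.int64(234), np.float64(0.516), np.float64(-0.092), np.float64(0.123)), (np.int64(291), np.int64(234), np.float64(0.515), np.float64(-0.095), np.float64(0.131)), (np.int64(292), np.int64(234), np.float64(0.515), np.float64(-0.097), np.float64(0.129)), (np.int64(292), np.int64(235), np.float64(0.513), np.float64(-0.097), np.float64(0.13))]
timer [ 0.756 -0.023  0.019] [ 0.756 -0.023  0.017]
bottle [0.761 0.107 0.06 ] [0.76  0.106 0.065]
vial [ 0.477 -0.301  0.06 ] [ 0.477 -0.301  0.062]
pink [ 0.392 -0.284  0.015] [ 0.392 -0.286  0.005]
```

```bash
cat >> h.py <<'E'
C=np.array([.5833,-.0523,0]); YAW=-.068
EX=np.array([np.cos(YAW),np.sin(YAW),0]);EY=np.array([-np.sin(YAW),np.cos(YAW),0]);EZ=np.array([0,0,1.])
def S(x,y,z): return C+EX*x+EY*y+EZ*z
def state():
    s=readout.get_state(); p=np.array(s['position']); Rm=q2R(s['ee_rot'])
    print('t',round(s['clock'],2),'p',p.round(4),'stand',np.round([(p-C)@EX,(p-C)@EY,p[2]],4),'F',np.round(s['contact_force'],1),'M',np.round(s['moment'],2),'w',round(s['width'],4))
    return s,p,Rm
def plan(pt,Rt,N=None):
    """equal rows, rotation & shift"""
    s,p,Rm=state()
    rv=R.from_matrix(Rm.T@Rt).as_rotvec(); D=pt-p
    n=int(np.ceil(max(np.abs(rv).max()/np.radians(4),np.linalg.norm(D)/.06)));n=N or max(n,1)
    print('tool axes cols',Rm.round(3).tolist(),'rotvec deg',np.degrees(rv).round(1),'dist',np.linalg.norm(D).round(4),'n',n)
    for i in range(n):
        Ri=Rm@R.from_rotvec(rv*i/n).as_matrix()
        print(np.round(np.r_[Ri.T@(D/n)/.06, rv/n/np.radians(4)],3).tolist())
def tool(x,y): return np.stack([x,y,np.cross(x,y)],1)
E
python3 - <<'E'
from h import *
s,p,Rm=state()
for sg in (1,-1):
    print(sg); plan(S(0,0,.47),tool(-EZ,sg*EX))
print(np.degrees(s['qpos']))
E
```

```text
t 0.15 p [0.2534 0.5157 0.2306] stand [-0.3677  0.5443  0.2306] F [ 0.4 -0.1  0.1] M [-0.02 -0.01  0.05] w 0.0858
1
t 0.15 p [0.2534 0.5157 0.2306] stand [-0.3677  0.5443  0.2306] F [ 0.4 -0.1  0.1] M [-0.02 -0.01  0.05] w 0.0858
tool axes cols [[-0.001, 0.441, 0.897], [-0.001, 0.897, -0.441], [-1.0, -0.001, -0.0]] rotvec deg [67.7  0.   0.1] dist 0.6991 n 17
[-0.234, -0.357, 0.536, 0.996, 0.001, 0.001]
[-0.234, -0.319, 0.559, 0.996, 0.001, 0.001]
[-0.234, -0.28, 0.58, 0.996, 0.001, 0.001]
[-0.234, -0.239, 0.598, 0.996, 0.001, 0.001]
[-0.234, -0.197, 0.613, 0.996, 0.001, 0.001]
[-0.234, -0.153, 0.625, 0.996, 0.001, 0.001]
[-0.235, -0.11, 0.635, 0.996, 0.001, 0.001]
[-0.235, -0.065, 0.641, 0.996, 0.001, 0.001]
[-0.235, -0.021, 0.644, 0.996, 0.001, 0.001]
[-0.235, 0.024, 0.644, 0.996, 0.001, 0.001]
[-0.235, 0.069, 0.64, 0.996, 0.001, 0.001]
[-0.235, 0.113, 0.634, 0.996, 0.001, 0.001]
[-0.235, 0.157, 0.625, 0.996, 0.001, 0.001]
[-0.235, 0.2, 0.612, 0.996, 0.001, 0.001]
[-0.235, 0.242, 0.597, 0.996, 0.001, 0.001]
[-0.235, 0.283, 0.578, 0.996, 0.001, 0.001]
[-0.235, 0.323, 0.557, 0.996, 0
[... 990 characters left out ...]
0.0]
[-0.137, -0.376, -0.037, -0.968, -0.001, 0.0]
[-0.137, -0.372, -0.062, -0.968, -0.001, 0.0]
[-0.137, -0.367, -0.087, -0.968, -0.001, 0.0]
[-0.137, -0.361, -0.112, -0.968, -0.001, 0.0]
[-0.137, -0.352, -0.136, -0.968, -0.001, 0.0]
[-0.137, -0.342, -0.159, -0.968, -0.001, 0.0]
[-0.137, -0.331, -0.182, -0.968, -0.001, 0.0]
[-0.137, -0.318, -0.204, -0.968, -0.001, 0.0]
[-0.137, -0.303, -0.225, -0.968, -0.001, 0.0]
[-0.137, -0.287, -0.245, -0.968, -0.001, 0.0]
[-0.138, -0.27, -0.264, -0.968, -0.001, 0.0]
[-0.138, -0.252, -0.281, -0.968, -0.001, 0.0]
[-0.138, -0.232, -0.298, -0.968, -0.001, 0.0]
[ 5.68928760e+01  1.58403219e+01  8.62773187e+01 -4.82765740e-04
  7.79625835e+01 -6.93363530e+00]
```

Emit:
{"api": "carry_out", "payload": {"deltas": [-1,0,0,0,0,0,0,-1,0,0,0,0,0,0,-1,0,0,0,0,0,0,-1,0,0,0,0,0,0,0,-0.36,0.54,1,0,0,0,0,-0.32,0.56,1,0,0,0,0,-0.28,0.58,1,0,0,0,0,-0.24,0.6,1,0,0,0,0,-0.2,0.61,1,0,0,0,0,-0.15,0.62,1,0,0,0], "newtons": 40}}

```text
clock: 1.4
position: [0.37, 0.3141, 0.4711]
ee_rot: [0.64, 0.3, 0.64, -0.301]
contact_force: [0.4, 0.0, 0.5]
width: 0.0426
```

Emit:
{"api": "carry_out", "payload": {"deltas": [0,-0.11,0.63,1,0,0,0,0,-0.07,0.64,1,0,0,0,0,-0.02,0.64,1,0,0,0,0,0.02,0.64,1,0,0,0,0,0.07,0.64,1,0,0,0,0,0.11,0.63,1,0,0,0,0,0.16,0.62,1,0,0,0]}}

```text
clock: 2.28
position: [0.5043, 0.0808, 0.471]
ee_rot: [0.548, 0.446, 0.548, -0.447]
contact_force: [0.6, 0.1, -0.0]
width: 0.0425
```

```bash
python3 - <<'E'
from h import *
plan(S(0,0,.30),tool(-EZ,EX))
E
```

```text
t 2.27 p [0.5043 0.0808 0.471 ] stand [-0.0879  0.1274  0.471 ] F [ 0.6  0.1 -0. ] M [ 0.01  0.05 -0.05] w 0.0425
tool axes cols [[-0.0, 0.979, 0.203], [0.0, 0.203, -0.979], [-1.0, -0.0, -0.0]] rotvec deg [15.6 -0.   0. ] dist 0.2307 n 4
[0.712, 0.21, 0.61, 0.974, -0.001, 0.002]
[0.712, 0.251, 0.594, 0.974, -0.001, 0.002]
[0.712, 0.291, 0.576, 0.974, -0.001, 0.002]
[0.713, 0.329, 0.554, 0.974, -0.001, 0.002]
```

Emit:
{"api": "carry_out", "payload": {"deltas": [0,0.21,0.61,0.974,0,0,0,0.4,0.25,0.594,0.974,0,0,0,1,0.29,0.576,0.974,0,0,0,1,0.33,0.554,0.974,0,0,0,0.45,0,0,0,0,0,0,0,0,0,0,0,0,0]}}

```text
clock: 3.02
position: [0.5769, -0.0428, 0.3123]
ee_rot: [-0.481, -0.515, -0.485, 0.518]
contact_force: [0.6, -0.2, 0.7]
width: 0.043
```

```bash
python3 - <<'E'
from h import *
d=cam('wrist'); save(d,'wrist1.png')
plan(S(0,0,.128),tool(-EZ,EX),1)
P=pts(d); hsv=cv2.cvtColor(d['color'],cv2.COLOR_RGB2HSV)
m=((hsv[...,0]>100)&(hsv[...,0]<125)&(hsv[...,1]>150)&(P[...,2]>.135)&(P[...,2]<.165)); q=P[m]; q2=(q-C)
print(m.sum(),np.round([[np.min(q2@e),np.median(q2@e),np.max(q2@e)] for e in (EX,EY)],4),np.median(q[:,2]))
m=((hsv[...,0]>4)&(hsv[...,0]<24)&(hsv[...,1]>170)&(P[...,2]>.1)&(P[...,2]<.14)); k,l,st,ce=cv2.connectedComponentsWithStats(m.astype(np.uint8))
for i in range(1,k):
    if st[i,4]>30:
        q2=P[l==i]-C; print(st[i],np.round([[np.min(q2@e),np.median(q2@e),np.max(q2@e)] for e in (EX,EY,EZ)],4))
q=P[m&(P[...,2]>.124)]-C; print('thumb',np.round([[np.min(q@e),np.median(q@e),np.max(q@e)] for e in (EX,EY,EZ)],4))
E
```

```text
t 3.08 p [ 0.5779 -0.0427  0.3147] stand [-0.0061  0.0092  0.3147] F [0.3 0.8 1. ] M [ 0.02 -0.02  0.06] w 0.0425
tool axes cols [[-0.002, 0.998, -0.066], [0.001, -0.066, -0.998], [-1.0, -0.002, -0.0]] rotvec deg [ 0.1 -0.   0.1] dist 0.187 n 1
[3.111, 0.107, 0.155, 0.033, -0.006, 0.028]
849 [[-0.0065 -0.0005  0.0065]
 [-0.0254  0.001   0.029 ]] 0.1509079663290231Traceback (most recent call last):
  File "<stdin>", line 11, in <module>
    return _wrapreduction(a, np.minimum, 'min', axis, None, out,
                          keepdims=keepdims, initial=initial, where=where)
    return ufunc.reduce(obj, axis, dtype, out, **passkwargs)
           ~~~~~~~~~~~~^^^^^^^^^^^^^^^^^^^^^^^^^^^^^^^^^^^^^
ValueError: zero-size array to reduction operation minimum which has no identity
```

View pics/wrist1.png

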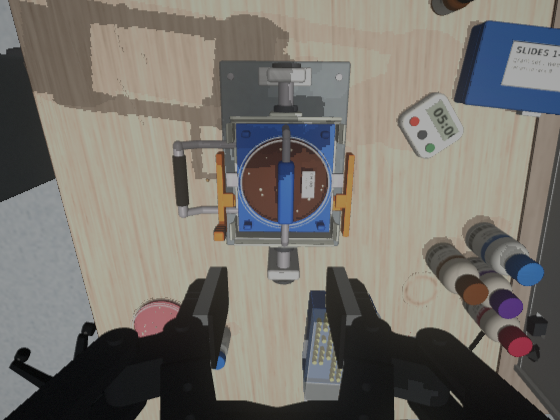

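The wrist view shows the handle at (286,193), the thumb piece at (219,236) and the bar at (180,180). That agrees with the pose from the top camera, so I'll go down to the handle.

Emit:
{"api": "carry_out", "payload": {"deltas": [0.5,0.107,0.155,0,0,0,0,0.8,0,0,0,0,0,0,0.7,0,0,0,0,0,0,0.6,0,0,0,0,0,0,0.3,0,0,0,0,0,0,0.2,0,0,0,0,0,0,0,0,0,0,0,0,0,0,0,0,0,0,0,0]}}

```text
clock: 4.08
position: [0.5851, -0.0525, 0.1307]
ee_rot: [0.484, 0.517, 0.483, -0.515]
contact_force: [-0.8, -0.1, 0.0]
width: 0.0428
```

```bash
python3 - <<'E'
from h import *
plan(S(0,0,.127),tool(-EZ,EX),1)
d=cam('wrist'); save(d,'wrist2.png')
E
```

```text
t 4.08 p [ 0.5851 -0.0525  0.1307] stand [ 1.800e-03 -1.000e-04  1.307e-01] F [-0.8 -0.1  0. ] M [-0.01 -0.02 -0.03] w 0.0428
tool axes cols [[0.003, 0.998, -0.065], [-0.001, -0.065, -0.998], [-1.0, 0.003, 0.0]] rotvec deg [ 0.2  0.  -0.2] dist 0.0042 n 1
[0.062, -0.031, -0.002, 0.038, 0.005, -0.041]
```

View pics/wrist2.png

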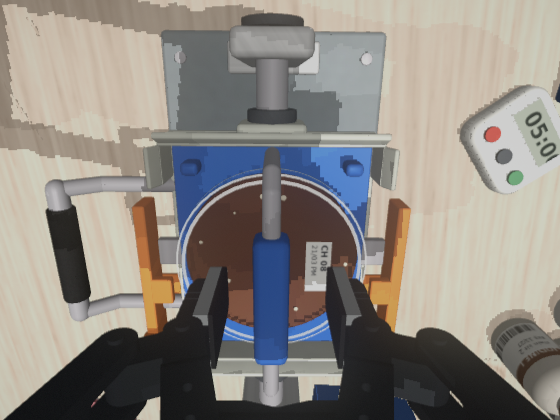

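The handle at (272,290) sits between the open pads. The orange hook at (160,290) is visibly clear of its tab at (165,250). Closing now.

Emit:
{"api": "carry_out", "payload": {"deltas": [0.04,-0.02,0,0,0,0,-0.4,0,0,0,0,0,0,-1,0,0,0,0,0,0,-1,0,0,0,0,0,0,-1,0,0,0,0,0,0,-1,0,0,0,0,0,0,-1], "newtons": 40}}

```text
clock: 4.88
position: [0.5828, -0.0524, 0.1271]
ee_rot: [-0.483, -0.516, -0.483, 0.516]
contact_force: [-0.8, -0.5, 3.7]
width: 0.0133
```

Emit:
{"api": "carry_out", "payload": {"deltas": [-0.03,0,0,0,0,0,-1,0,0,0,0,0,0,-1]}}

```text
clock: 5.12
position: [0.5826, -0.0521, 0.1281]
ee_rot: [-0.483, -0.516, -0.484, 0.516]
contact_force: [0.3, -0.6, -2.3]
width: 0.0132
```

Emit:
{"api": "carry_out", "payload": {"deltas": [-0.03,0,0,0,0,0,-1,0,0,0,0,0,0,-1]}}

```text
clock: 5.38
position: [0.5829, -0.0523, 0.1303]
ee_rot: [0.483, 0.516, 0.483, -0.516]
contact_force: [-0.1, 0.1, -1.9]
width: 0.0133
```

Emit:
{"api": "carry_out", "payload": {"deltas": [-0.03,0,0,0,0,0,-1,0,0,0,0,0,0,-1,0,0,0,0,0,0,-1]}}

```text
clock: 5.75
position: [0.5829, -0.0523, 0.1323]
ee_rot: [0.483, 0.516, 0.483, -0.516]
contact_force: [-0.1, -0.1, -2.1]
width: 0.0136
```

Emit:
{"api": "carry_out", "payload": {"deltas": [-0.03,0,0,0,0,0,-1,0,0,0,0,0,0,-1,0,0,0,0,0,0,-1]}}

```text
clock: 6.12
position: [0.5829, -0.0523, 0.1341]
ee_rot: [0.483, 0.516, 0.483, -0.516]
contact_force: [0.0, -0.5, -1.7]
width: 0.0132
```

Emit:
{"api": "carry_out", "payload": {"deltas": [-0.03,0,0,0,0,0,-1,0,0,0,0,0,0,-1,0,0,0,0,0,0,-1]}}

```text
clock: 6.5
position: [0.5828, -0.0523, 0.1359]
ee_rot: [0.483, 0.516, 0.483, -0.516]
contact_force: [-0.2, 0.0, -2.0]
width: 0.0132
```

It has risen about 9 mm with only its weight (about 2 N) on the gripper, so the latch does not hold. I'll set it straight back down.

Emit:
{"api": "carry_out", "payload": {"deltas": [0.06,0,0,0,0,0,-1,0.06,0,0,0,0,0,-1,0.02,0,0,0,0,0,-1,0,0,0,0,0,0,-1,0,0,0,0,0,0,-1]}}

```text
clock: 7.12
position: [0.5829, -0.0523, 0.1274]
ee_rot: [0.483, 0.516, 0.483, -0.516]
contact_force: [-0.2, 0.2, -2.3]
width: 0.0133
```

Emit:
{"api": "carry_out", "payload": {"deltas": [0.015,0,0,0,0,0,-1,0,0,0,0,0,0,-1,0,0,0,0,0,0,-1]}}

```text
clock: 7.5
position: [0.583, -0.0523, 0.127]
ee_rot: [0.484, 0.516, 0.483, -0.516]
contact_force: [-1.8, 0.7, 3.0]
width: 0.0134
```

Seated again at +3 N. Now I'll release, rise and move to the -y side of the thumb piece with the fingers shut.

Emit:
{"api": "carry_out", "payload": {"deltas": [0,0,0,0,0,0,0,0,0,0,0,0,0,0,0,0,0,0,0,0,0,-0.3,0,0,0,0,0,0,-0.7,0,0,0,0,0,0,-0.5,0,0,0,0,0,0,0,-0.57,0.6,0,0,0,-1,0,-0.56,0.65,0,0,0,-1,0,0,0,0,0,0,-1]}}

```text
clock: 8.62
position: [0.508, -0.1244, 0.2167]
ee_rot: [-0.482, -0.517, -0.483, 0.517]
contact_force: [-0.5, -0.2, 0.2]
width: -0.0001
```

```bash
python3 - <<'E'
from h import *
plan(S(-.068,-.078,.114),tool(-EZ,EX),1)
d=cam('wrist'); save(d,'wrist3.png')
d=cam('top'); save(d,'top3.png'); P=pts(d);hsv=cv2.cvtColor(d['color'],cv2.COLOR_RGB2HSV)
E
```

```text
t 8.62 p [ 0.508  -0.1244  0.2167] stand [-0.0702 -0.0771  0.2167] F [-0.5 -0.2  0.2] M [ 0.06 -0.05  0.02] w -0.0001
tool axes cols [[-0.001, 0.998, -0.069], [-0.001, -0.069, -0.998], [-1.0, -0.001, 0.001]] rotvec deg [-0.1  0.   0.1] dist 0.1028 n 1
[1.712, 0.039, 0.014, -0.015, 0.011, 0.014]
```

View pics/wrist3.png

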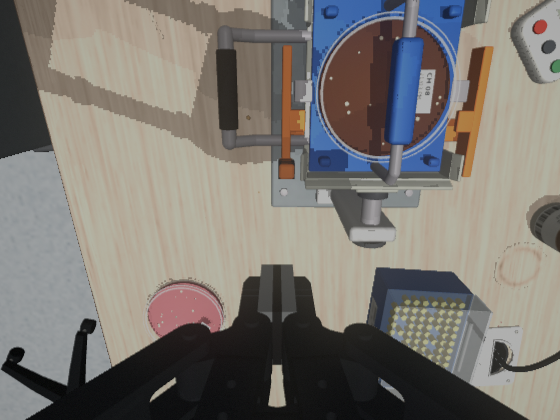

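The thumb piece is at (287,172), with the shut fingers in line with it and on its -y side. Going down, then pushing towards +y.

Emit:
{"api": "carry_out", "payload": {"deltas": [0.7,0.03,0,0,0,0,-1,0.6,0,0,0,0,0,-1,0.4,0,0,0,0,0,-1,0,0,0,0,0,0,-1,0,0,-0.1,0,0,0,-1,0,0,0,0,0,0,-1]}}

```text
clock: 9.48
position: [0.5136, -0.1164, 0.1158]
ee_rot: [0.484, 0.516, 0.483, -0.515]
contact_force: [-0.5, 0.1, -0.3]
width: -0.0001
```

Emit:
{"api": "carry_out", "payload": {"deltas": [0,0,-0.08,0,0,0,-1,0,0,-0.08,0,0,0,-1,0,0,0,0,0,0,-1]}}

```text
clock: 9.85
position: [0.5133, -0.1069, 0.1149]
ee_rot: [0.484, 0.516, 0.483, -0.516]
contact_force: [0.6, -0.1, -0.5]
width: 0.0
```

```bash
python3 - <<'E'
from h import *
state()
d=cam('wrist'); save(d,'wrist4.png')
E
```

```text
t 9.85 p [ 0.5133 -0.1069  0.1149] stand [-0.0662 -0.0593  0.1149] F [ 0.6 -0.1 -0.5] M [-0.07 -0.01  0.02] w 0.0
```

View pics/wrist4.png

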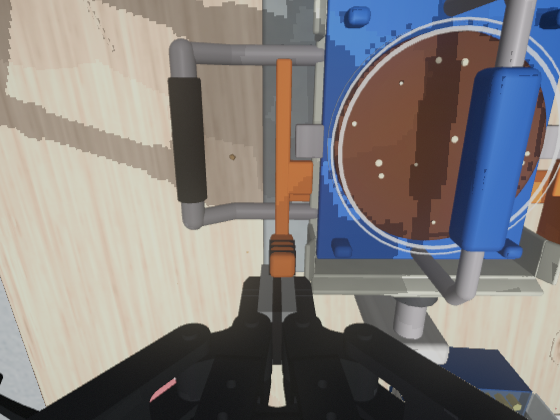

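The fingertips at (278,280) are about to touch the thumb piece at (282,255). Pushing on in small steps.

Emit:
{"api": "carry_out", "payload": {"deltas": [0,0,-0.06,0,0,0,-1,0,0,-0.06,0,0,0,-1]}}

```text
clock: 10.15
position: [0.5135, -0.1002, 0.1146]
ee_rot: [-0.483, -0.516, -0.483, 0.516]
contact_force: [-0.7, -1.9, 0.6]
width: 0.0003
```

Emit:
{"api": "carry_out", "payload": {"deltas": [0,0,-0.06,0,0,0,-1,0,0,0,0,0,0,-1]}}

```text
clock: 10.4
position: [0.5136, -0.0986, 0.1147]
ee_rot: [-0.485, -0.514, -0.483, 0.517]
contact_force: [-2.1, -6.3, 0.3]
width: -0.0
```

Emit:
{"api": "carry_out", "payload": {"deltas": [0,0,-0.05,0,0,0,-1,0,0,0,0,0,0,-1]}}

```text
clock: 10.65
position: [0.5136, -0.0985, 0.1148]
ee_rot: [-0.487, -0.513, -0.482, 0.518]
contact_force: [-1.7, -14.0, 0.1]
width: -0.0002
```

Emit:
{"api": "carry_out", "payload": {"deltas": [0,0,-0.05,0,0,0,-1,0,0,0,0,0,0,-1]}}

```text
clock: 10.9
position: [0.5136, -0.0983, 0.1149]
ee_rot: [-0.488, -0.511, -0.481, 0.519]
contact_force: [-4.5, -21.6, 0.5]
width: 0.0001
```

Emit:
{"api": "carry_out", "payload": {"deltas": [0,0,0.15,0,0,0,-1,0,0,0,0,0,0,-1]}}

```text
clock: 11.15
position: [0.5135, -0.0992, 0.1143]
ee_rot: [0.483, 0.517, 0.483, -0.516]
contact_force: [-0.0, -0.2, -0.3]
width: 0.0002
```

```bash
python3 - <<'E'
from h import *
state()
d=cam('wrist'); save(d,'wrist5.png')
d=cam('side'); c=cv2.resize(d['color'][170:260,210:330],None,fx=6,fy=6,interpolation=cv2.INTER_CUBIC); cv2.imwrite('pics/side5.png',c[...,::-1])
E
```

```text
t 11.15 p [ 0.5135 -0.0992  0.1143] stand [-0.0665 -0.0516  0.1143] F [-0.  -0.2 -0.3] M [-0.03 -0.   -0.  ] w 0.0002
```

View pics/wrist5.png

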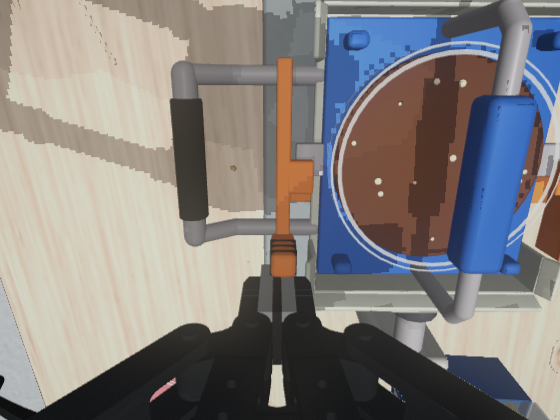

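View pics/side5.png

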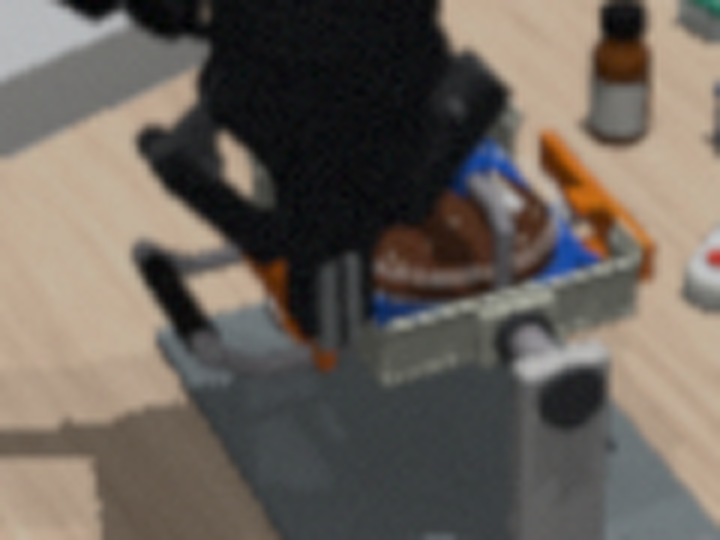

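The hook now overlaps its tab at (305,155), where before there was a gap, and the push came up against a hard stop at about 20 N. I'll go back to the handle and tug again.

Emit:
{"api": "carry_out", "payload": {"deltas": [0,0,0.2,0,0,0,-1,-0.8,0,0,0,0,0,-1,-0.9,0,0,0,0,0,-0.5,0,0.55,-0.5,0,0,0,0,0,0.55,-0.53,0,0,0,0,0,0,0,0,0,0,0]}}

```text
clock: 12.0
position: [0.5847, -0.0526, 0.2163]
ee_rot: [0.484, 0.516, 0.484, -0.515]
contact_force: [-0.2, -0.4, -0.8]
width: 0.0426
```

```bash
python3 - <<'E'
from h import *
plan(S(0,0,.127),tool(-EZ,EX),1)
d=cam('wrist'); save(d,'wrist6.png')
E
```

```text
t 12.0 p [ 0.5847 -0.0526  0.2163] stand [ 1.400e-03 -2.000e-04  2.163e-01] F [-0.2 -0.4 -0.8] M [ 0.01 -0.03 -0.04] w 0.0426
tool axes cols [[0.001, 0.998, -0.062], [0.001, -0.062, -0.998], [-1.0, 0.001, -0.001]] rotvec deg [ 0.3 -0.1 -0.1] dist 0.0893 n 1
[1.488, -0.025, -0.001, 0.078, -0.013, -0.017]
```

View pics/wrist6.png

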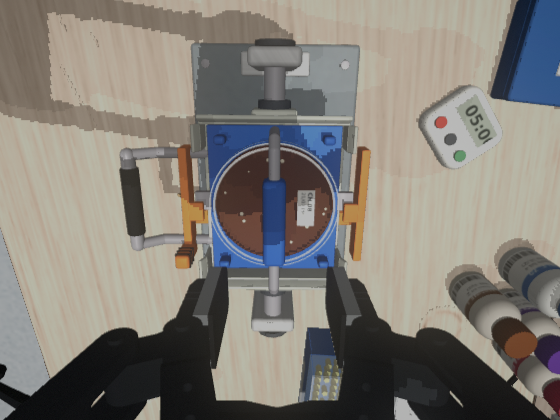

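Both hooks, at (200,212) and (350,212), now cover the tabs. Gripping the handle again.

Emit:
{"api": "carry_out", "payload": {"deltas": [0.5,-0.025,0,0,0,0,0,0.5,0,0,0,0,0,0,0.4,0,0,0,0,0,0,0.08,0,0,0,0,0,0,0,0,0,0,0,0,0,0,0,0,0,0,0,-0.4,0,0,0,0,0,0,-1,0,0,0,0,0,0,-1,0,0,0,0,0,0,-1,0,0,0,0,0,0,-1], "newtons": 50}}

```text
clock: 13.3
position: [0.5829, -0.0544, 0.129]
ee_rot: [0.485, 0.517, 0.482, -0.515]
contact_force: [3.6, 0.4, 4.7]
width: 0.013
```

Emit:
{"api": "carry_out", "payload": {"deltas": [-0.03,0,0,0,0,0,-1,0,0,0,0,0,0,-1]}}

```text
clock: 13.55
position: [0.5811, -0.0542, 0.1295]
ee_rot: [-0.483, -0.516, -0.483, 0.516]
contact_force: [2.7, -1.3, 1.4]
width: 0.0125
```

Emit:
{"api": "carry_out", "payload": {"deltas": [-0.03,0,0,0,0,0,-1,0,0,0,0,0,0,-1]}}

```text
clock: 13.8
position: [0.5808, -0.0539, 0.1306]
ee_rot: [-0.483, -0.516, -0.484, 0.516]
contact_force: [3.0, 0.9, -3.1]
width: 0.0128
```

Emit:
{"api": "carry_out", "payload": {"deltas": [-0.02,0,0,0,0,0,-1,0,0,0,0,0,0,-1]}}

```text
clock: 14.05
position: [0.5809, -0.0538, 0.132]
ee_rot: [-0.483, -0.516, -0.484, 0.516]
contact_force: [3.6, -0.2, -6.0]
width: 0.0127
```

Emit:
{"api": "carry_out", "payload": {"deltas": [-0.02,0,0,0,0,0,-1,0,0,0,0,0,0,-1]}}

```text
clock: 14.3
position: [0.5809, -0.0538, 0.1322]
ee_rot: [-0.483, -0.516, -0.484, 0.516]
contact_force: [5.0, 0.5, -11.4]
width: 0.013
```

Emit:
{"api": "carry_out", "payload": {"deltas": [-0.015,0,0,0,0,0,-1,0,0,0,0,0,0,-1]}}

```text
clock: 14.55
position: [0.5809, -0.0538, 0.1322]
ee_rot: [-0.483, -0.516, -0.484, 0.516]
contact_force: [6.6, -1.2, -16.2]
width: 0.0127
```

It holds: 11 to 16 N with no further rise, stopped about 3 mm up. I'll keep it up for half a second, then set it down.

Emit:
{"api": "carry_out", "payload": {"deltas": [0,0,0,0,0,0,-1,0,0,0,0,0,0,-1,0,0,0,0,0,0,-1,0,0,0,0,0,0,-1]}}

```text
clock: 15.05
position: [0.5809, -0.0538, 0.1322]
ee_rot: [-0.483, -0.516, -0.484, 0.516]
contact_force: [5.5, -0.3, -15.2]
width: 0.0127
```

Emit:
{"api": "carry_out", "payload": {"deltas": [0.03,0,0,0,0,0,-1,0.03,0,0,0,0,0,-1,0.03,0,0,0,0,0,-1,0.02,0,0,0,0,0,-1,0,0,0,0,0,0,-1]}}

```text
clock: 15.68
position: [0.5814, -0.0539, 0.1293]
ee_rot: [0.484, 0.516, 0.483, -0.516]
contact_force: [-0.2, 1.5, 5.3]
width: 0.013
```

Emit:
{"api": "carry_out", "payload": {"deltas": [0,0,0,0,0,0,0,0,0,0,0,0,0,0,0,0,0,0,0,0,0,-0.4,0,0,0,0,0,0,-0.7,0,0,0,0,0,-0.2,0,-0.8,0,0,0,0,-0.3,0,-0.86,0,0,0,0,-0.3,0,0,0,0,0,0,-0.3,0,0,0,0,0,0,-0.3]}}

```text
clock: 16.8
position: [0.4824, -0.0477, 0.1944]
ee_rot: [0.484, 0.516, 0.483, -0.516]
contact_force: [1.0, 0.6, -0.1]
width: 0.0303
```

```bash
python3 - <<'E'
from h import *
plan(S(-.102,0,.086),tool(-EZ,EX),1)
d=cam('wrist'); save(d,'wrist7.png')
P=pts(d); hsv=cv2.cvtColor(d['color'],cv2.COLOR_RGB2HSV); Q=P-C; x,y,z=Q@EX,Q@EY,Q[...,2]
m=(hsv[...,2]<75)&(z>.095)&(z<.12)&(x<-.08)&(x>-.125)&(abs(y)<.06); print('bar',m.sum(),[np.round([a[m].min(),np.median(a[m]),a[m].max()],4) for a in (x,y,z)])
m=(hsv[...,1]>150)&(hsv[...,0]<24)&(z>.1)&(z<.14)&(x<-.05)&(x>-.08); print('rail',m.sum(),[np.round([a[m].min(),np.median(a[m]),a[m].max()],4) for a in (x,y,z)])
E
```

```text
t 16.8 p [ 0.4824 -0.0477  0.1944] stand [-0.1009 -0.0022  0.1944] F [ 1.   0.6 -0.1] M [-0.04  0.01 -0.08] w 0.0303
tool axes cols [[0.002, 0.998, -0.066], [-0.0, -0.066, -0.998], [-1.0, 0.002, 0.0]] rotvec deg [ 0.1  0.  -0.1] dist 0.1085 n 1
[1.807, -0.021, -0.038, 0.034, 0.003, -0.025]
bar 1326 [array([-0.1087, -0.1027, -0.0961]), array([-0.0227,  0.0039,  0.027 ]), array([0.1033, 0.1093, 0.1119])]
rail 816 [array([-0.0668, -0.0627, -0.0514]), array([-0.0346,  0.0046,  0.0414]), array([0.1066, 0.1089, 0.131 ])]
```

View pics/wrist7.png

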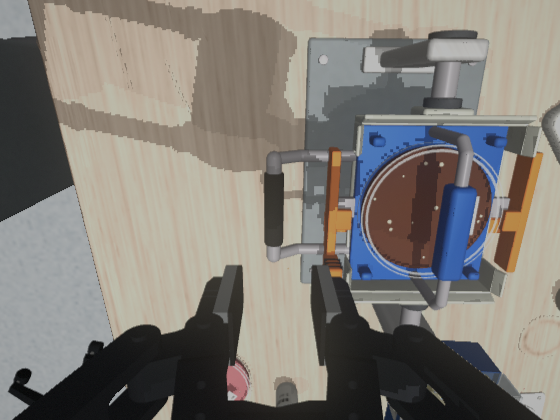

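The bar at (273,210) measures (-102.5, +2) mm in the stand frame and lies below the jaws. Going down to grip it.

Emit:
{"api": "carry_out", "payload": {"deltas": [0.7,-0.025,-0.05,0,0,0,-0.3,0.7,0,0,0,0,0,-0.3,0.4,0,0,0,0,0,-0.3,0,0,0,0,0,0,-0.3,0,0,0,0,0,0,-0.3]}}

```text
clock: 17.48
position: [0.4821, -0.0447, 0.0867]
ee_rot: [0.484, 0.516, 0.483, -0.516]
contact_force: [0.6, -0.5, 0.9]
width: 0.0301
```

Emit:
{"api": "carry_out", "payload": {"deltas": [0,0,0,0,0,0,-0.6,0,0,0,0,0,0,-1,0,0,0,0,0,0,-1,0,0,0,0,0,0,-1,0,0,0,0,0,0,-1], "newtons": 30}}

```text
clock: 18.1
position: [0.4807, -0.0446, 0.0872]
ee_rot: [0.484, 0.516, 0.483, -0.516]
contact_force: [-2.0, 0.5, 6.2]
width: 0.0114
```

```bash
python3 - <<'E'
from h import *
state()
d=cam('wrist'); save(d,'wrist8.png')
r=.102
# rows of swing: 10 deg per row increments in tool axes units: x tool=-z world, y tool=EX
for a in range(0,180,10):
    t0,t1=np.radians([a,a+10]); dx=-r*(np.cos(t1)-np.cos(t0)); dz=r*(np.sin(t1)-np.sin(t0)); print(a,round(-dz/.06,3),round(dx/.06,3))
E
```

```text
t 18.1 p [ 0.4807 -0.0446  0.0872] stand [-0.1029  0.0007  0.0872] F [-2.   0.5  6.2] M [-0.06  0.4   0.01] w 0.0114
0 -0.295 0.026
10 -0.286 0.077
20 -0.269 0.125
30 -0.243 0.17
40 -0.21 0.21
50 -0.17 0.243
60 -0.125 0.269
70 -0.077 0.286
80 -0.026 0.295
90 0.026 0.295
100 0.077 0.286
110 0.125 0.269
120 0.17 0.243
130 0.21 0.21
140 0.243 0.17
150 0.269 0.125
160 0.286 0.077
170 0.295 0.026
```

View pics/wrist8.png

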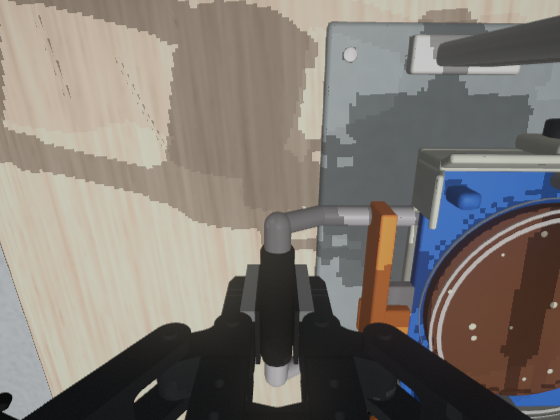

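The bar at (278,300) is gripped. I'll swing in short arcs of 5° per row with the tool kept pointing down, watching the force.

Emit:
{"api": "carry_out", "payload": {"deltas": [-0.148,0.006,0,0,0,0,-1,-0.147,0.02,0,0,0,0,-1,-0.145,0.032,0,0,0,0,-1,-0.141,0.045,0,0,0,0,-1]}}

```text
clock: 18.65
position: [0.4858, -0.0449, 0.1211]
ee_rot: [-0.483, -0.515, -0.484, 0.517]
contact_force: [-1.3, -0.9, -5.7]
width: 0.0117
```

```bash
python3 - <<'E'
from h import *
s,p,Rm=state(); x,z=(p-C)@EX,p[2]+.0187-.105; print('ang',np.degrees(np.arctan2(z,-x)),'r',np.hypot(x,z)); print(Rm.round(3).tolist())
E
```

```text
t 18.65 p [ 0.4858 -0.0449  0.1211] stand [-0.0978  0.0007  0.1211] F [-1.3 -0.9 -5.7] M [-0.31  0.24 -0.11] w 0.0117
ang 19.59906622005512 r 0.10381426563332989
[[-0.002, 0.998, -0.065], [-0.0, -0.065, -0.998], [-1.0, -0.002, 0.0]]
```

Emit:
{"api": "carry_out", "payload": {"deltas": [-0.137,0.056,0,0,0,0,-1,-0.132,0.068,0,0,0,0,-1,-0.125,0.08,0,0,0,0,-1,-0.118,0.09,0,0,0,0,-1,-0.11,0.1,0,0,0,0,-1,-0.1,0.11,0,0,0,0,-1,-0.09,0.118,0,0,0,0,-1,-0.08,0.125,0,0,0,0,-1]}}

```text
clock: 19.65
position: [0.5234, -0.0477, 0.1759]
ee_rot: [-0.48, -0.511, -0.488, 0.52]
contact_force: [-20.1, -2.3, 18.5]
width: 0.0116
```

```bash
cat >> h.py <<'E'
def ang():
    s,p,Rm=state(); x,z=(p-C)@EX,p[2]+.0187-.105; print('ang',np.degrees(np.arctan2(z,-x)),'r',np.hypot(x,z)); print(Rm.round(3).tolist())
E
python3 - <<'E'
from h import *
ang()
d=cam('side'); save(d,'side9.png')
E
```

```text
t 19.65 p [ 0.5234 -0.0477  0.1759] stand [-0.06    0.0005  0.1759] F [-20.1  -2.3  18.5] M [-0.42  3.62 -0.04] w 0.0116
ang 56.185079299136206 r 0.1078748615376493
[[-0.017, 0.998, -0.064], [-0.0, -0.064, -0.998], [-1.0, -0.017, 0.001]]
```

View pics/side9.png

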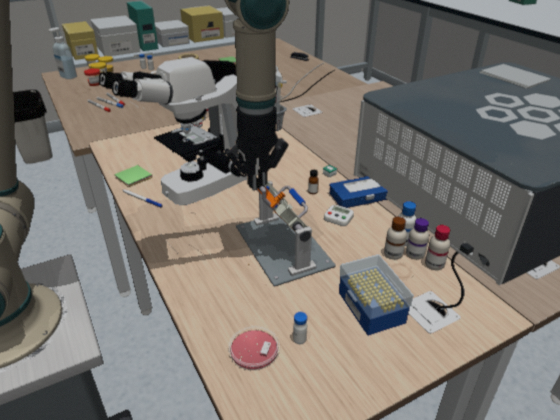

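The bar is at about 52° and the force has risen to about 27 N, directed radially outward. A finger corner is probably touching the latch rail. I'll look closer before going on.

```bash
python3 - <<'E'
from h import *
d=cam('wrist'); save(d,'wrist9.png')
d=dict(np.load('last_side.npz'));c=cv2.resize(d['color'][130:230,215:335],None,fx=6,fy=6,interpolation=cv2.INTER_CUBIC); cv2.imwrite('pics/side9c.png',c[...,::-1])
E
```

```text
(no output)
```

View pics/wrist9.png

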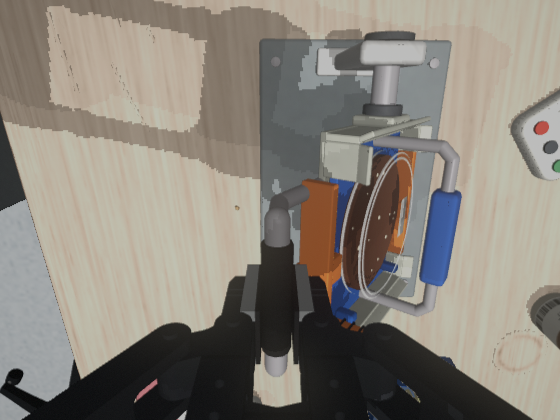

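View pics/side9c.png

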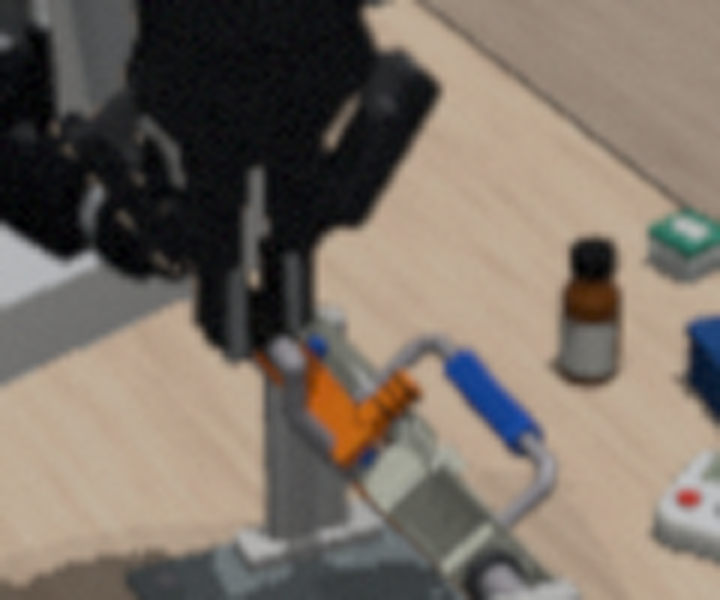

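The +x finger's lower corner touches the orange rail, seen at about (320,230) in the wrist view; the carrier is still seated. I'll loosen the grip slightly, pull the fingers 9 mm outward and take the bar nearer the tips.

Emit:
{"api": "carry_out", "payload": {"deltas": [-0.05,-0.03,0,0,0,0,-0.58,-0.05,-0.03,0,0,0,0,-0.58,-0.05,0,0,0,0,0,-0.58,0,0,0,0,0,0,-0.58]}}

```text
clock: 20.25
position: [0.5289, -0.0474, 0.1841]
ee_rot: [0.484, 0.517, 0.483, -0.515]
contact_force: [0.1, 0.1, 0.2]
width: 0.0184
```

```bash
python3 - <<'E'
from h import *
ang()
d=cam('wrist'); save(d,'wrist10.png'); P=pts(d)
hsv=cv2.cvtColor(d['color'],cv2.COLOR_RGB2HSV); Q=P-C; x,y,z=Q@EX,Q@EY,Q[...,2]
m=np.zeros(x.shape,bool); m[245:290,262:292]=1
m&=(hsv[...,2]<90)&(z>.13)&(z<.25)&(x<-.03)&(x>-.1)&(y>.005)
print([np.round([a[m].min(),np.median(a[m]),a[m].max()],4) for a in (x,y,z)])
E
```

```text
t 20.25 p [ 0.5289 -0.0474  0.1841] stand [-0.0546  0.0012  0.1841] F [0.1 0.1 0.2] M [-0.05  0.04 -0.08] w 0.0184
ang 60.814597631572774 r 0.1119751094638696
[[0.002, 0.998, -0.065], [0.0, -0.065, -0.998], [-1.0, 0.002, -0.0]]
[array([-0.0603, -0.0554, -0.05  ]), array([0.0051, 0.0158, 0.0258]), array([0.1889, 0.1949, 0.1975])]
```

View pics/wrist10.png

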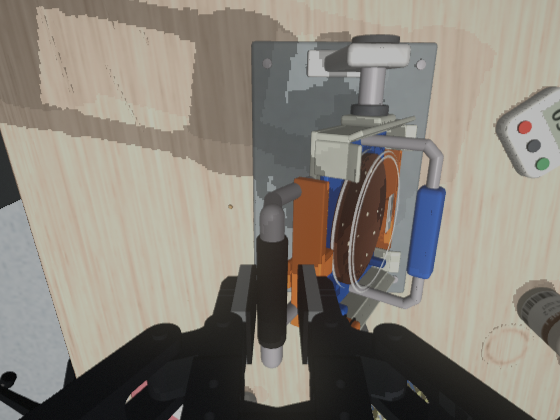

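The tool is free, with zero force. The bar centre is at about (-55.5, z 190), which is 57°. I'll lower 4 mm and regrip near the tips.

Emit:
{"api": "carry_out", "payload": {"deltas": [0.07,-0.01,0,0,0,0,-0.58,0,0,0,0,0,0,-0.8,0,0,0,0,0,0,-1,0,0,0,0,0,0,-1], "newtons": 30}}

```text
clock: 20.8
position: [0.5266, -0.0474, 0.1785]
ee_rot: [-0.483, -0.516, -0.484, 0.516]
contact_force: [-0.4, 0.0, -5.2]
width: 0.0117
```

Emit:
{"api": "carry_out", "payload": {"deltas": [-0.08,0.125,0,0,0,0,-1,-0.068,0.132,0,0,0,0,-1,-0.057,0.137,0,0,0,0,-1]}}

```text
clock: 21.18
position: [0.5505, -0.0491, 0.1915]
ee_rot: [-0.483, -0.516, -0.484, 0.517]
contact_force: [-4.3, -1.8, -3.4]
width: 0.0116
```

```bash
python3 - <<'E'
from h import *
ang()
E
```

```text
t 21.18 p [ 0.5505 -0.0491  0.1915] stand [-0.033   0.001   0.1915] F [-4.3 -1.8 -3.4] M [-0.11  0.78 -0.1 ] w 0.0116
ang 72.60674976450998 r 0.11025295671808126
[[-0.002, 0.998, -0.065], [0.0, -0.065, -0.998], [-1.0, -0.002, 0.0]]
```

Emit:
{"api": "carry_out", "payload": {"deltas": [-0.041,0.142,0,0,0,0,-1,-0.029,0.145,0,0,0,0,-1,-0.016,0.147,0,0,0,0,-1,-0.003,0.148,0,0,0,0,-1]}}

```text
clock: 21.68
position: [0.5865, -0.0517, 0.1988]
ee_rot: [0.484, 0.516, 0.483, -0.516]
contact_force: [-5.2, -0.6, 4.4]
width: 0.0117
```

Emit:
{"api": "carry_out", "payload": {"deltas": [0.01,0.148,0,0,0,0,-1,0.023,0.147,0,0,0,0,-1,0.035,0.144,0,0,0,0,-1,0.048,0.14,0,0,0,0,-1]}}

```text
clock: 22.18
position: [0.6217, -0.0543, 0.191]
ee_rot: [0.484, 0.516, 0.482, -0.516]
contact_force: [-3.7, -2.5, 2.7]
width: 0.0117
```

```bash
python3 - <<'E'
from h import *
ang()
d=cam('side'); c=cv2.resize(d['color'][110:230,215:360],None,fx=5,fy=5,interpolation=cv2.INTER_CUBIC); cv2.imwrite('pics/side11.png',c[...,::-1])
d=cam('wrist'); save(d,'wrist11.png')
E
```

```text
t 22.18 p [ 0.6217 -0.0543  0.191 ] stand [0.0385 0.0006 0.191 ] F [-3.7 -2.5  2.7] M [-0.4   0.91 -0.09] w 0.0117
ang 110.17340359578375 r 0.11156105297283338
[[0.003, 0.998, -0.066], [-0.001, -0.066, -0.998], [-1.0, 0.003, 0.001]]
```

View pics/side11.png

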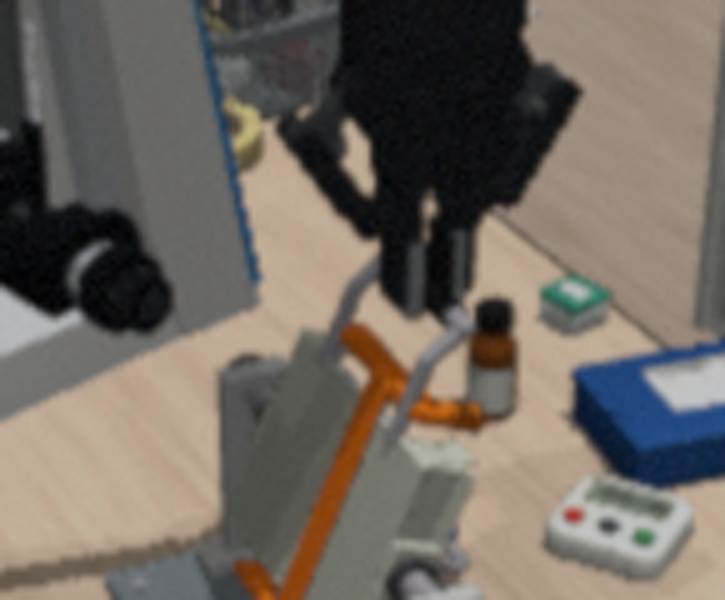

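View pics/wrist11.png

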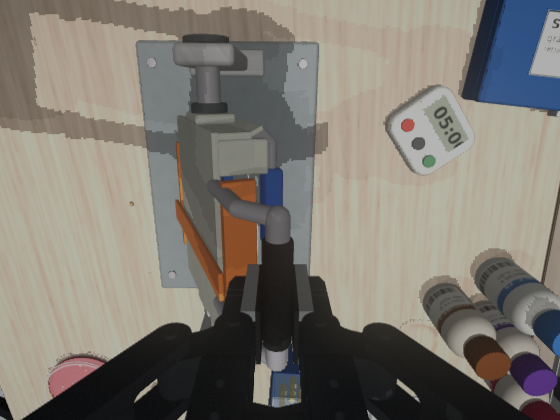

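At about 110° the bar is gripped near the tips and the rail is clear. Continuing down the far side.

Emit:
{"api": "carry_out", "payload": {"deltas": [0.057,0.137,0,0,0,0,-1,0.069,0.132,0,0,0,0,-1,0.08,0.125,0,0,0,0,-1]}}

```text
clock: 22.65
position: [0.6439, -0.0558, 0.1771]
ee_rot: [-0.483, -0.516, -0.483, 0.517]
contact_force: [-2.6, -4.4, 6.0]
width: 0.0116
```

Emit:
{"api": "carry_out", "payload": {"deltas": [0.09,0.118,0,0,0,0,-1,0.1,0.109,0,0,0,0,-1,0.109,0.1,0,0,0,0,-1]}}

```text
clock: 23.02
position: [0.6634, -0.0571, 0.1589]
ee_rot: [-0.483, -0.516, -0.483, 0.517]
contact_force: [-1.5, -3.8, 2.8]
width: 0.0117
```

```bash
python3 - <<'E'
from h import *
ang()
E
```

```text
t 23.02 p [ 0.6634 -0.0571  0.1589] stand [0.0803 0.0007 0.1589] F [-1.5 -3.8  2.8] M [-0.56  0.76 -0.08] w 0.0117
ang 137.87129294999488 r 0.10820985460765586
[[-0.001, 0.998, -0.065], [-0.001, -0.065, -0.998], [-1.0, -0.001, 0.001]]
```

Emit:
{"api": "carry_out", "payload": {"deltas": [0.119,0.088,0,0,0,0,-1,0.127,0.077,0,0,0,0,-1,0.133,0.066,0,0,0,0,-1]}}

```text
clock: 23.4
position: [0.6768, -0.0578, 0.1359]
ee_rot: [-0.483, -0.515, -0.484, 0.517]
contact_force: [-4.8, -3.2, 4.4]
width: 0.0117
```

Emit:
{"api": "carry_out", "payload": {"deltas": [0.138,0.054,0,0,0,0,-1,0.142,0.042,0,0,0,0,-1,0.145,0.03,0,0,0,0,-1]}}

```text
clock: 23.78
position: [0.6835, -0.0581, 0.1101]
ee_rot: [-0.482, -0.515, -0.484, 0.517]
contact_force: [-5.9, -3.0, 3.9]
width: 0.0116
```

```bash
python3 - <<'E'
from h import *
ang()
E
```

```text
t 23.77 p [ 0.6835 -0.0581  0.1101] stand [0.1004 0.001  0.1101] F [-5.9 -3.   3.9] M [-0.49  1.36  0.02] w 0.0116
ang 166.6410161273215 r 0.10317560083222764
[[-0.004, 0.998, -0.065], [-0.0, -0.065, -0.998], [-1.0, -0.004, 0.0]]
```

Emit:
{"api": "carry_out", "payload": {"deltas": [0.147,0.012,0,0,0,0,-1,0.09,0,0,0,0,0,-1,0,0,0,0,0,0,-1]}}

```text
clock: 24.15
position: [0.6843, -0.058, 0.0978]
ee_rot: [-0.483, -0.515, -0.484, 0.517]
contact_force: [-6.8, -2.1, 9.1]
width: 0.0115
```

Emit:
{"api": "carry_out", "payload": {"deltas": [0.05,0,0,0,0,0,-1,0,0,0,0,0,0,-1]}}

```text
clock: 24.4
position: [0.6844, -0.058, 0.0976]
ee_rot: [-0.483, -0.516, -0.483, 0.516]
contact_force: [-10.4, -2.3, 21.3]
width: 0.0115
```

Emit:
{"api": "carry_out", "payload": {"deltas": [0.04,0,0,0,0,0,-1,0,0,0,0,0,0,-1]}}

```text
clock: 24.65
position: [0.6844, -0.058, 0.0975]
ee_rot: [-0.484, -0.516, -0.483, 0.516]
contact_force: [-14.5, -1.5, 30.0]
width: 0.0116
```

Hard stop reached. I'll relax, look to confirm, then release.

Emit:
{"api": "carry_out", "payload": {"deltas": [-0.08,0,0,0,0,0,-1,0,0,0,0,0,0,-0.58,0,0,0,0,0,0,-0.4,0,0,0,0,0,0,-0.4]}}

```text
clock: 25.15
position: [0.6861, -0.0574, 0.0957]
ee_rot: [0.483, 0.516, 0.484, -0.516]
contact_force: [0.4, -0.1, -0.2]
width: 0.0255
```

```bash
python3 - <<'E'
from h import *
ang()
d=cam('wrist'); save(d,'wrist12.png')
E
```

```text
t 25.15 p [ 0.6861 -0.0574  0.0957] stand [0.1029 0.0019 0.0957] F [ 0.4 -0.1 -0.2] M [-0.02  0.04 -0.07] w 0.0255
ang 174.75390031230387 r 0.10334125017907676
[[0.0, 0.998, -0.065], [0.001, -0.065, -0.998], [-1.0, 0.0, -0.001]]
```

View pics/wrist12.png

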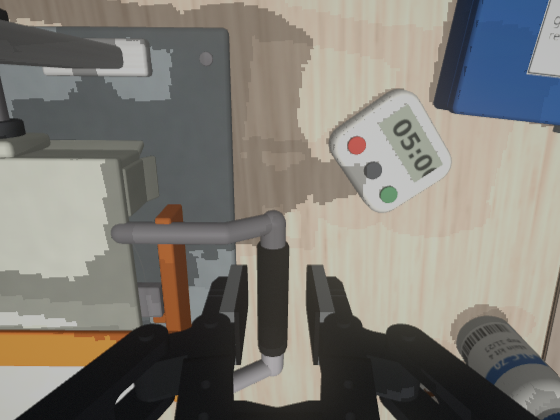

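The bar at (272,300) is free between the pads. Rising clear.

Emit:
{"api": "carry_out", "payload": {"deltas": [-0.4,0,0,0,0,0,-0.4,-0.9,0,0,0,0,0,-0.4,-1,0,0,0,0,0,-0.4,-1,0,0,0,0,0,-0.4,-0.8,-0.6,0,0,0,0,-0.4,0,-1,0,0,0,0,-0.4,0,-1,0,0,0,0,-0.4,0,-1,0,0,0,0,-0.4,0,0,0,0,0,0,-0.4,0,0,0,0,0,0,-0.4]}}

```text
clock: 26.45
position: [0.4708, -0.0437, 0.343]
ee_rot: [0.484, 0.517, 0.483, -0.516]
contact_force: [0.5, -0.2, -0.4]
width: 0.0255
```

```bash
python3 - <<'E'
from h import *
state()
d=cam('wrist'); save(d,'wrist13.png'); P=pts(d); hsv=cv2.cvtColor(d['color'],cv2.COLOR_RGB2HSV)
Q=P-C; x,y,z=Q@EX,Q@EY,Q[...,2]
m=(hsv[...,2]<75)&(z>.09)&(z<.13)&(x>.08)&(x<.125)&(abs(y)<.025); print('bar',m.sum(),[np.round([a[m].min(),np.median(a[m]),a[m].max()],4) for a in (x,y,z)])
m=(hsv[...,1]<60)&(abs(x)<.04)&(abs(y)<.05)&(z>.08)
A=np.c_[x[m],y[m],np.ones(m.sum())]; print('tray underside plane',np.linalg.lstsq(A,z[m],rcond=None)[0],m.sum(),np.median(z[m]))
d=cam('side'); save(d,'side13.png'); c=cv2.resize(d['color'][165:270,215:345],None,fx=5,fy=5,interpolation=cv2.INTER_CUBIC); cv2.imwrite('pics/side13c.png',c[...,::-1])
t=cam('top'); save(t,'top13.png'); P=pts(t)
for n,(u,v,zz) in dict(timer=(266,149,.019),bottle=(217,143,.06),vial=(370,251,.06),pink=(361,283,.015)).items(): print(n,P[v,u].round(3))
E
```

```text
t 26.45 p [ 0.4708 -0.0437  0.343 ] stand [-0.1128  0.0009  0.343 ] F [ 0.5 -0.2 -0.4] M [-0.06  0.01  0.01] w 0.0255
bar 614 [array([0.0942, 0.0987, 0.1082]), array([-0.0241,  0.0016,  0.0249]), array([0.1015, 0.1093, 0.1123])]
tray underside plane [2.01919112e-03 3.73101864e-05 1.15994967e-01] 6294 0.11598970930795033
timer [ 0.756 -0.023  0.019]
bottle [0.76  0.106 0.066]
vial [ 0.477 -0.301  0.06 ]
pink [ 0.392 -0.286  0.004]
```

View pics/side13c.png

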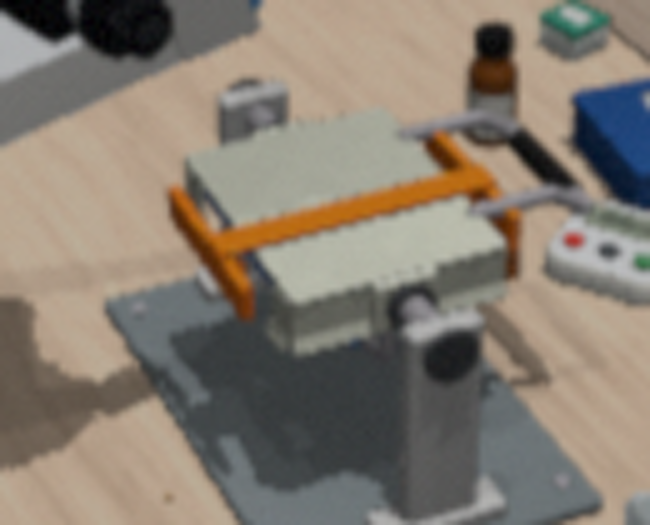

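View pics/top13.png

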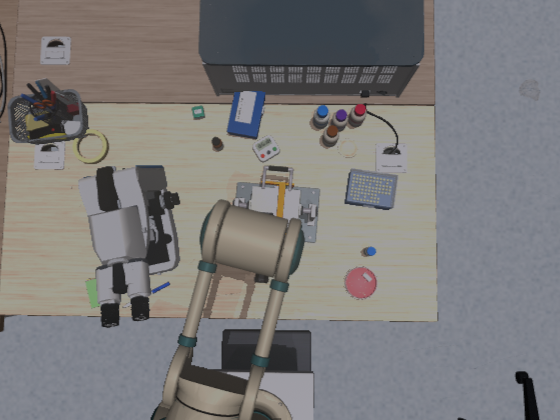

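View pics/wrist13.png

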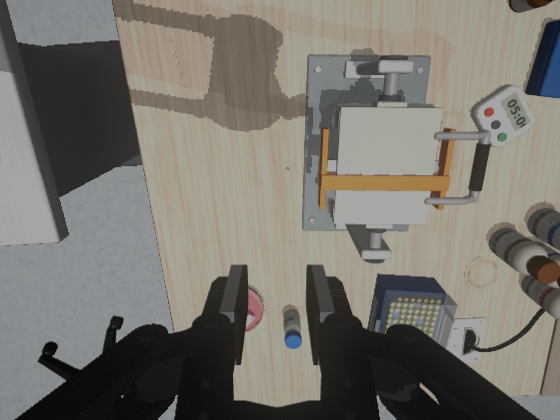

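All views agree: the tray's underside is level (slope 0.002), nothing lies on the base, the bystanders have not moved and the arm is clear. Handing in.

```bash
python3 -c "
from rig import job; print(job.sign_off())"
```

```text
the job is handed in; nothing more can be done
None
```

The cradle is fully upside down against its stop with the carrier latched in it. I handed the job in at about 26.6 s of the 72 s limit.

- **First tug:** the carrier rose about 9 mm with only its own weight (about 2 N) on the gripper, so the latch was open. I set it straight back down.
- **Latch:** I pushed the thumb piece towards the robot's left until it met a hard stop, at about 20 N.
- **Second tug:** the carrier rose about 3 mm and stopped hard. I held it at 11–16 N, a little above the 10 N asked, for over half a second, then set it down.
- **Swing:** at about 55° a finger touched the latch rail, with a wrist force of about 27 N. I let go of the bar, took it again nearer the fingertips, and finished the swing at low force. I pressed it to the stop with about 30 N and released it.

**Last checks:** the tray underside measured level (slope 0.002) with the bar at the stop position. The timer, bottle and vial read within 1 mm of their starting positions, and the pink dish's pixel was unchanged too. The arm was clear, with no force on it.

The upside-down carrier is hidden under the tray, so I did not see it directly. I judged it in place because the latch held and nothing had dropped onto the base.

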